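# Wind the clock movement and slide it under the rate tester

### The arm

A 6-joint arm with a two-finger parallel gripper is mounted at the origin on the work surface. World frame = base frame: x ahead of the robot, y to its left, z up, the work surface at z = 0. Lengths are in m, angles in rad, forces in N, time in s.
With the tool pointing down it reaches from about 0.225 to 0.875 m from the base axis. Payload 3.4 kg.
Tool frame: the origin (TCP) lies at the very end of the fingers, on their centre line; the grasp point (between the pads) lies grip_depth behind it (grip_depth is the distance from the TCP to the grasp point, in m); z points along the fingers, y is the line along which they close (so a half turn about z gives the same grasp; the last joint's range is limited). The gripper opens to 85 mm and grips with 20 to 120 N. Pads are 22 mm wide; open, the fingers measure 114 mm over their backs; the gripper's body (76 mm by 85 mm) begins 54 mm behind the grasp point. The pads swing forward as they close: fully open they stand 13 mm farther back than shut.
Start: joints at [1.209, 0.276, 1.505, -0, 1.361, -0.121], TCP at [0.137, 0.558, 0.231] pointing down, gripper open.
Joint ranges: [-2.89, 2.89], [-0.75, 2.08], [0.22, 2.7], [-1.18, 4.32], [0.11, 2.71], [-2.7, 2.7]. Speed limits (rad/s): [2.57, 2.57, 3.14, 3.14, 3.14, 3.14].

### API

Orientations are given as a unit quaternion [x, y, z, w].
In Python, from plant import move_ptp, move_l, move_joints, move_gripper, sleep, solve_ik, state, read_camera, camera_params, PlanningError, close_job, grip_depth gives the robot as it stands. Calls block until the motion is done:
- move_ptp(position, orientation): joint-space move of the TCP to a pose.
- move_l(position, ori=None, max_speed=0.15, force_limit=None): straight line of the TCP; ori=None keeps the orientation; max_speed is the mean speed in m/s. With force_limit (N) it stops when the force on the tool has changed by that much, and returns True; else False.
- move_joints(angles): joint-space move.
- move_gripper(opening, grasp_force=None): finger opening in m; grasp_force is the grip in N (None keeps the last); returns when the fingers have stopped.
- sleep(seconds).
- solve_ik(position, orientation): joint angles nearest the present ones, or None.
- state(): the state.
- read_camera(name): name is "scene" or "top"; returns (picture, depth): 384x512x3 uint8, blue, green, red; 384x512 float32, m along the optical axis (not along the pixel's ray), 0 where there is no reading.
- camera_params(name): a dict with "intrinsics" (3x3 intrinsics, pixels), "camera_from_world" (4x4, takes a point from world to camera coordinates). Camera axes: x right, y up, looking along -z (the intrinsics and any distortion apply to the point x, -y, -z); pixel columns grow to the right and rows downward; lengths in m; the calibration is good to about 2 mm. A picture is of the moment at which its call begins. camera_params takes no time and is no camera call.
A pose or a line that the arm cannot do raises PlanningError and nothing moves.
- close_job(): hands the job in; it is judged then, once.
The state is a dict: "t": time; "qpos": joint angles; "joint_vel": joint speeds; "tau": joint torques, N m; "ee_pos": TCP position; "tcp_rot": TCP orientation; "wrist_force": force on the tool from outside, world axes, zero at the start; "wrist_torque": the same for the moment, N m; "gripper_width": finger opening in m; "gripper_force": force on a finger pad.
Only numpy, scipy, OpenCV 4.12 (cv2) and the standard library are available. Lean on these libraries where they do the work, as an engineer would, in place of code of your own. Each camera call takes 0.05 s, during which the arm holds its last target. There are 200 camera calls.

### The job

Wind up the clock movement on the rate tester: turn its winged key clockwise, part turn by part turn (the click holds it in between), until the spring comes up firm, and do not force it beyond that. Then slide the carriage, which has a black knob to move it by, gently along its rails, under the pickup bridge and right home against the stop. Do not touch the bridge, and leave the other things on the bench where they are.

Things in the scene. Friction and masses are not known exactly. Their poses are not given: they have to be found in the camera images.
- tester: Rate tester: grey base plate 170 x 420 mm fixed to the bench; origin under its centre, z up. A carriage (130 mm wide, top 38 mm above the bench) runs on rails along the tester's y towards +y, to the dark stop. On it a brass clock movement (104 x 120 mm) lies back upward, back plate 84 mm above the bench; but for the key nothing on it is higher than 95 mm.
- bridge: Aluminium pickup bridge, part of the tester, same frame. Uprights 18 mm thick at x = -86 and 86 mm; beam at y = 87 to 123 mm, underside 152 mm and top 180 mm above the bench (housing on it to 194 mm); a 22 mm pickup hangs at x = 54 mm down to 122 mm. Carriage, movement and key (turned any way) pass under it freely. Not to be touched.
- carriage (a joint): Position of the carriage along its rails, m: grows along the tester's +y towards the bridge; 0 = open end, 0.160 = home against the stop, the key then under the beam. It starts between 0 and 0.03. Rail friction of about 3 N holds it where it is left.
- push_knob (a point): Centre of the top of the carriage's black knob, an upright round grip of 24 mm diameter from 52 to 90 mm above the bench, on a 12 mm post. Axes as the tester's. It lies 118 mm behind the key (tester -y), moves with the carriage and stays short of the bridge.
- key (a joint): Turn of the key, rad, growing as it is wound (clockwise from above). Starts at 2.1 to 4.0. The spring resists with about 0.016 N m/rad x (value + 2.5). Let go, the key springs back to the last of the click's 16 teeth it passed (up to 0.39 rad), and no farther. At 8.2 it comes up firm: resistance then rises by 40 N m/rad. Let go there it rests at about 8.03. At 8.3 (4 N m) it is forced.
- key_wing (a point): Middle of the dark steel key's flat upright bow (two loops), on its vertical axis of turn: 64 mm wide, 9 mm thick, from 106 to 140 mm above the bench; this point at 123 mm. x axis along the width, y across the thickness, z up; yaw = tester's yaw minus the key's joint value. In the tester's frame it is at x = 0, y = -55 mm + carriage position. Grip across the thickness.
- carton_a: White carton with an orange band, 62 x 150 x 42 mm, loose, lying at the far side of the tester; origin under its centre, long side along its y. Leave alone.
- carton_b: Second such carton, 62 x 150 x 42 mm, loose, at the far side of the tester. Leave alone.
- pliers: Crimping pliers with green handles, about 165 x 75 x 20 mm, loose, on the bench to the robot's right. Leave alone.
- bottle: Clear bottle with a blue label and cap, 62 mm diameter, 190 mm tall, loose, far right. Leave alone.
- screwdriver: Screwdriver with a red handle, 150 mm long, loose, lying on the robot's side of the tester. Leave alone.
- dials: Stack of gold and pearl clock dials, 44 mm diameter, 21 mm high, loose, on the robot's side of the tester. Leave alone.
- oil_jar: Amber glass jar, 52 mm diameter, 51 mm tall, loose, on the robot's side of the tester. Leave alone.

How it is judged:
On the way, in this order (a step that is already met when the one before it is completed fails the run):
1. the key is wound up to the firm end of the spring (joint key above 7.4) (value of joint key above 7.4 rad), for 0.3 s.
2. the carriage is home against the stop under the bridge (joint carriage above 0.155) (value of joint carriage above 0.155 m), for 0.2 s.
At the end, for the whole second after the job is handed in: The click holds the key above 7.4 rad (within a tooth or so of firm), and the carriage rests within 5 mm of home (0.160), both at rest (value of joint key above 7.4 rad and value of joint carriage above 0.155 m and velocity of joint carriage between -0.01 and 0.01 m/s and velocity of joint key between -0.05 and 0.05 rad/s); the robot touches nothing.
It fails at once if the key is forced past the firm end of the spring (joint key above 8.3) (value of joint key above 8.3 rad).
It fails at once if the carriage is shoved faster than 0.3 m/s (velocity of joint carriage above 0.3 m/s).
It fails at once if the robot touches the pickup bridge (over 2 N) (contact force between any of the arm, the fingers and bridge above 2 N).
It fails at once if something else on the bench is moved by more than 30 mm (distance of any of carton_a, carton_b, pliers, bottle, screwdriver, dials, oil_jar from where it was at the start of the episode above 0.03 m).
It also fails if it takes over 72 s, if anything falls off the work surface, if the arm or the gripper's body presses on something with over 40 N, if the wrist force passes 120 N, or if a joint passes its speed limit or range.

## Working session

There is one attempt and no reset: what is moved stays moved. The work goes in short steps, each a Python script; the robot and the scene stay as the last script left them, time stands still between calls to the robot, and variables do not carry over. Pictures are saved under pics/ and viewed, at most 10 in all, crops included, and the job is handed in when it is done.

```bash
ls; mkdir -p pics; python3 - <<'E'
from plant import *
import cv2,numpy as np
for n in("top","scene"):
    p,d=read_camera(n); cv2.imwrite(f"pics/{n}1.png",cv2.resize(p,(800,600),interpolation=cv2.INTER_CUBIC)); np.savez(f"{n}1.npz",p=p,d=d)
    print(n,camera_params(n))
print(state(),grip_depth)
E
```

```text
pics
top {'intrinsics': array([[355.50264844,   0.        , 259.8916399 ],
       [  0.        , 355.50264844, 189.43058268],
       [  0.        ,   0.        ,   1.        ]]), 'camera_from_world': array([[-1.30212208e-02, -9.99910968e-01, -2.91600971e-03,
        -1.10613881e-01],
       [ 9.86424147e-01, -1.33229142e-02,  1.63676212e-01,
        -6.04739808e-01],
       [-1.63700489e-01, -7.45158301e-04,  9.86509805e-01,
        -1.03656026e+00],
       [ 0.00000000e+00,  0.00000000e+00,  0.00000000e+00,
         1.00000000e+00]])}
scene {'intrinsics': array([[358.14178032,   0.        , 255.99959985],
       [  0.        , 358.14178032, 186.79405268],
       [  0.        ,   0.        ,   1.        ]]), 'camera_from_world': array([[-0.85608229,  0.516674  , -0.01308035,  0.55503   ],
       [-0.43338016, -0.70382218,  0.56286407,  0.11277817],
       [ 0.28161099,  0.48752673,  0.82644597, -1.02972635],
       [ 0.        ,  0.        ,  0.        ,  1.        ]])}
{'t': 0.1, 'qpos': array([ 1.20897602e+00,  2.76529552e-01,  1.50601207e+00, -2.36270146e-05,
        1.36070761e+00, -1.21008502e-01]), 'joint_vel': array([ 0.00244134, -0.00265953, -0.0004476 , -0.00195133,  0.00242422,
        0.00047213]), 'tau': array([ 7.82596471e-04, -4.17700839e+01, -2.46402133e+01, -3.51181061e-04,
        6.02893488e-03,  1.05013163e-05]), 'ee_pos': array([0.13698049, 0.55795429, 0.23052527]), 'tcp_rot': array([ 1.20112682e-01,  9.92759919e-01, -8.07032708e-04, -1.86807923e-04]), 'wrist_force': array([-0.41653136,  0.55287669, -0.50006246]), 'wrist_torque': array([-0.05449401,  0.00038185, -0.04229589]), 'gripper_force': 0.0, 'gripper_width': 0.08523079505412516} 0.0187
```

View pics/top1.png

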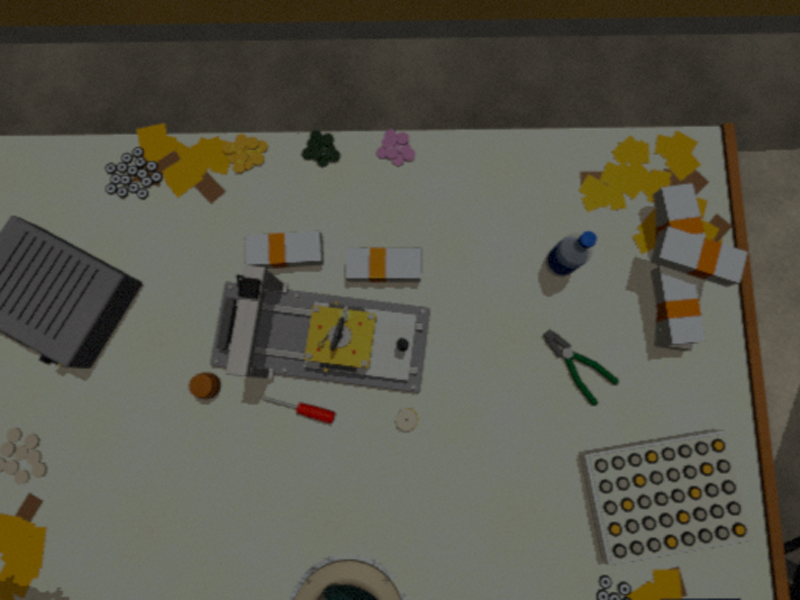

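View pics/scene1.png

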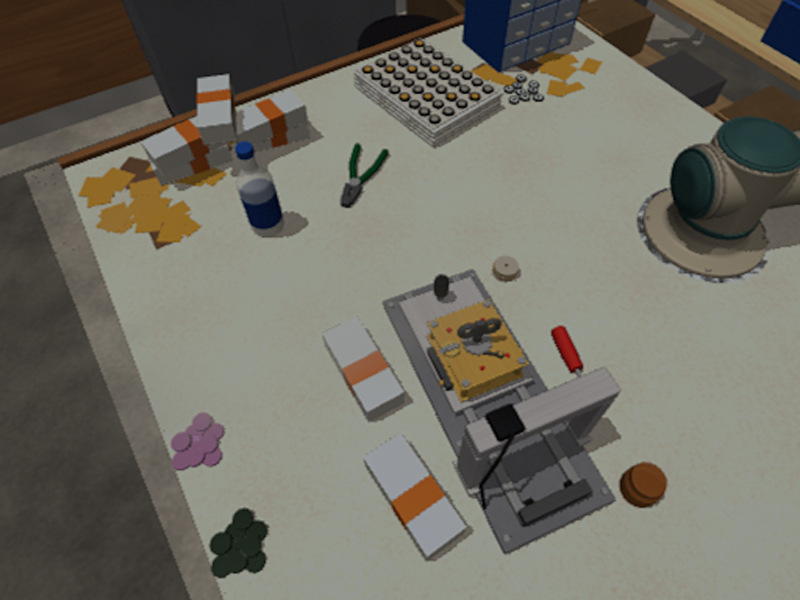

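The top view shows the tester with its +y pointing left. The base plate spans about (212–430, 283–392), the key is near (340,333), the knob near (402,345) and the bridge beam near (250,325). The scene view agrees. Next I'll fit the plate, knob and key from depth plus an enlarged crop.

```bash
cat > h.py <<'E'
import numpy as np,cv2
from plant import *
def cloud(n,d):
    c=camera_params(n);K=c["intrinsics"];T=c["camera_from_world"]
    v,u=np.mgrid[:d.shape[0],:d.shape[1]]
    P=np.stack([(u-K[0,2])/K[0,0]*d,-(v-K[1,2])/K[1,1]*d,-d],-1)
    return (P-T[:3,3])@T[:3,:3]
def ray(n,u,v,z):
    c=camera_params(n);K=c["intrinsics"];T=c["camera_from_world"];R=T[:3,:3]
    o=-R.T@T[:3,3]; r=R.T@np.array([(u-K[0,2])/K[0,0],-(v-K[1,2])/K[1,1],-1]); return o+r*(z-o[2])/r[2]
E
python3 - <<'E'
from h import *
for n,(u0,v0,u1,v1) in dict(top=(130,175,280,255),scene=(240,165,400,285)).items():
    f=np.load(n+"1.npz");p,d=f["p"],f["d"];W=cloud(n,d)
    c=cv2.resize(p[v0:v1,u0:u1],None,fx=5,fy=5,interpolation=cv2.INTER_CUBIC);cv2.imwrite(f"pics/{n}c.png",cv2.convertScaleAbs(c,alpha=1.5))
    m=(d>0)&(W[...,0]>.3)&(W[...,0]<.6)&(W[...,1]>-.25)&(W[...,1]<.25)
    for lo,hi in((.1,.145),(.145,.2),(.08,.096),(.03,.045)):
        k=m&(W[...,2]>lo)&(W[...,2]<hi);print(n,lo,k.sum(),W[k].mean(0).round(4))
        if lo==.1 or lo==.145:
            q=W[k];vv,uu=np.nonzero(k);
            print(np.c_[uu,vv,(q*1000).round()].astype(int)[::max(1,len(q)//25)].tolist())
E
```

```text
top 0.1 127 [0.5093 0.0404 0.129 ]
[[168, 190, 592, 142, 126], [218, 204, 549, -1, 136], [219, 205, 547, -4, 132], [215, 207, 541, 7, 138], [215, 208, 538, 7, 139], [215, 209, 535, 6, 141], [216, 210, 532, 4, 136], [216, 211, 529, 4, 140], [216, 212, 526, 3, 143], [216, 213, 524, 4, 139], [215, 214, 521, 6, 140], [214, 215, 518, 9, 142], [212, 216, 516, 16, 133], [217, 216, 518, 5, 108], [216, 217, 515, 7, 114], [211, 219, 508, 18, 137], [211, 220, 505, 18, 137], [211, 221, 502, 18, 136], [212, 222, 499, 15, 136], [213, 223, 497, 12, 135], [163, 235, 466, 152, 126], [164, 236, 463, 152, 117], [164, 237, 461, 153, 114], [164, 238, 458, 153, 111], [164, 239, 455, 153, 111], [163, 241, 450, 157, 109]]
top 0.145 907 [0.5249 0.1579 0.1788]
[[161, 183, 600, 143, 195], [158, 186, 593, 152, 190], [160, 188, 587, 146, 193], [164, 190, 582, 137, 187], [153, 193, 576, 168, 179], [157, 195, 570, 157, 181], [161, 197, 564, 146, 182], [165, 199, 561, 138, 169], [153, 202, 552, 168, 176], [157, 204, 546, 156, 179], [161, 206, 541, 146, 179], [164, 208, 537, 143, 158], [152, 211, 527, 168, 183], [15
[... 1230 characters left out ...]
, [382, 243, 470, 164, 180], [385, 245, 468, 170, 181], [377, 247, 484, 166, 181], [355, 249, 521, 147, 180], [375, 250, 490, 168, 179], [392, 251, 465, 186, 179], [353, 253, 530, 152, 182], [365, 254, 511, 164, 179], [375, 255, 496, 175, 179], [385, 256, 479, 185, 172], [324, 258, 585, 135, 192], [326, 259, 584, 139, 196], [325, 260, 586, 139, 194], [327, 261, 585, 143, 195], [334, 262, 570, 148, 181], [344, 263, 555, 158, 179], [356, 264, 539, 171, 181], [322, 266, 598, 146, 195], [343, 267, 561, 163, 179], [327, 269, 593, 154, 193], [358, 270, 531, 177, 155], [333, 273, 589, 166, 193], [333, 276, 589, 168, 185]]
scene 0.08 2022 [0.5265 0.0115 0.0856]
scene 0.03 1918 [0.5316 0.0042 0.0372]
```

View pics/topc.png

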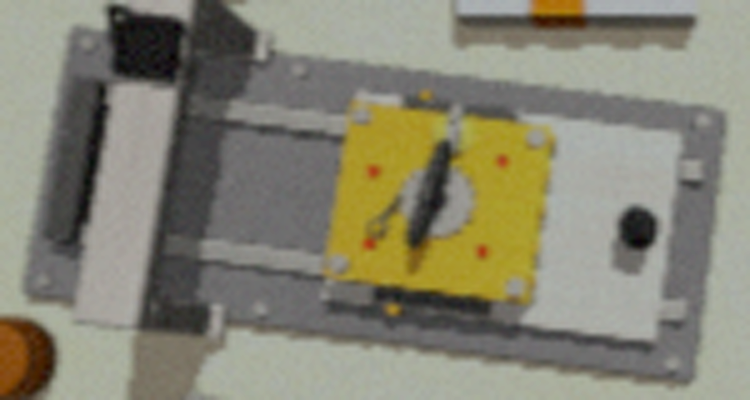

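View pics/scenec.png

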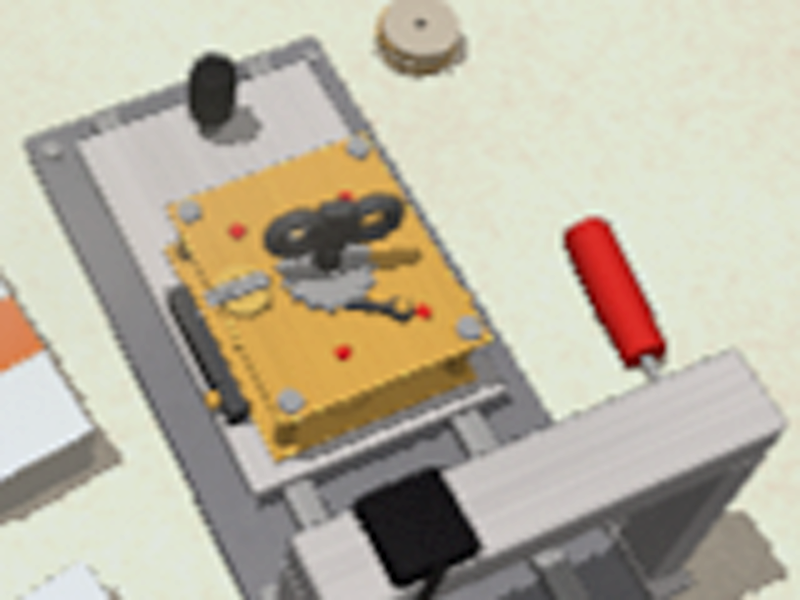

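The top crop shows the plate corners at about (75,28), (725,108), (690,383) and (25,297). The bow runs from (445,145) to (415,245), and the knob top is at (638,226). The scene crop shows the bow standing upright over the movement. Now I'll compute poses from these.

```bash
python3 - <<'E'
from h import *
f=lambda x,y,z:ray("top",130+(x+.5)/5-.5,175+(y+.5)/5-.5,z)
C=[f(x,y,.012) for x,y in((75,28),(725,108),(690,383),(25,297))]
c=np.mean(C,0);yv=C[0]+C[3]-C[1]-C[2];yaw=np.arctan2(-yv[0],yv[1])
print("corners",np.round(C,4).tolist(),"centre",c,"yaw",yaw,[np.linalg.norm(C[i]-C[(i+1)%4]) for i in range(4)])
k=f(638,226,.09);a,b=f(445,145,.135),f(415,245,.135)
print("knob",k,"bow",a,b,(a+b)/2)
R=np.array([[np.cos(yaw),-np.sin(yaw)],[np.sin(yaw),np.cos(yaw)]])
print("knob in tester",R.T@(k-c)[:2],"bow",R.T@((a+b)/2-c)[:2])
Q=[]
for n in("top","scene"):
    g=np.load(n+"1.npz");W=cloud(n,g["d"]).reshape(-1,3)
    q=W[(W[:,2]>.11)&(W[:,2]<.145)&(np.hypot(W[:,0]-.523,W[:,1]-.007)<.045)]
    m=(q.min(0)+q.max(0))/2
    s=cv2.fitLine(q[:,:2].astype(np.float32),cv2.DIST_HUBER,0,.01,.01).ravel()
    t=(q[:,:2]-s[2:])@s[:2];mid=s[2:]+s[:2]*(t.min()+t.max())/2
    print(n,len(q),"dir",np.arctan2(s[1],s[0]),"mid",mid,"len",np.ptp(t),"in tester",R.T@(mid-c[:2]))
    B=W[(W[:,2]>.172)&(W[:,2]<.186)&(W[:,0]>.4)&(W[:,0]<.57)&(abs(W[:,1]-.16)<.06)][:,:2]
    s=cv2.minAreaRect(B.astype(np.float32));print("beam",s, R.T@(np.array(s[0])-c[:2]))
E
```

```text
corners [[0.6442, 0.2476, 0.012], [0.5872, -0.1647, 0.012], [0.4167, -0.1398, 0.012], [0.4746, 0.2718, 0.012]] centre [0.53066871 0.05372566 0.012     ] yaw -0.13854409024061 [np.float64(0.4161609291840317), np.float64(0.17233211028700632), np.float64(0.41563450169318283), np.float64(0.17128648222120968)]
knob [ 0.50738204 -0.10968863  0.09      ] bow [ 0.55048164 -0.00278145  0.135     ] [0.49492501 0.01350289 0.135     ] [0.52270332 0.00536072 0.135     ]
knob in tester [-0.00049581 -0.16506439] bow [-0.0012098  -0.04900154]
top 92 dir -0.32034427 mid [0.52349414 0.00678886] len 0.06277653858362552 in tester [-0.00062378 -0.04747787]
beam ((0.5112693309783936, 0.1634856015443802), (0.03812147304415703, 0.12026581168174744), 81.52643585205078) [-0.03437148  0.10602915]
scene 237 dir -0.3263571 mid [0.52520852 0.00945333] len 0.06301118637638214 in tester [ 0.0007062  -0.04460218]
beam ((0.5118544101715088, 0.16200439631938934), (0.03678737208247185, 0.1206873208284378), 81.85196685791016) [-0.03358745  0.10464294]
```

Results: carriage about 0.008 m, tester yaw about −0.141, key axis at about (0.524, 0.0075), key joint about 3.32. I'll wind it in two grips of about 2 and 2.9 rad. First comes the approach and grip 1.

```bash
cat >> h.py <<'E'
from scipy.spatial.transform import Rotation as Ro
def ori(phi):
    c,s=np.cos(phi),np.sin(phi)
    return Ro.from_matrix(np.array([[-s,c,0],[c,s,0],[0,0,-1]]).T.reshape(3,3)).as_quat() if False else Ro.from_matrix(np.array([[-s,c,0],[c,s,0],[0,0,-1.]])).as_quat()
YAW=-.141
def phi_of(key): return YAW-key+np.pi/2   # plus multiples of pi
def show(m=""):
    s=state();print(m,"t%.2f"%s["t"],"q6 %.3f"%s["qpos"][5],s["ee_pos"].round(4),"F",s["wrist_force"].round(1),"Tz",s["wrist_torque"].round(2),"w%.4f g%.0f"%(s["gripper_width"],s["gripper_force"]),flush=True)
    return s
E
sed -i '/return Ro.from_matrix/s/.*/    return Ro.from_matrix(np.array([[-s,c,0],[c,s,0],[0,0,-1.]])).as_quat()/' h.py
python3 - <<'E'
from h import *
x,y=.524,.0075; k0=3.324; ph=phi_of(k0)+np.pi
print(ph,solve_ik([x,y,.107],ori(ph)),solve_ik([x,y,.107],ori(ph-2)),solve_ik([x,y,.107],ori(2.45)))
p=state()["ee_pos"]
move_l([p[0],p[1],.34],max_speed=.3);show("up")
move_ptp([x,y,.34],ori(ph));show("over")
move_gripper(.05,40)
move_l([x,y,.107],max_speed=.2,force_limit=10);show("down")
move_gripper(0.0,50);show("grip")
E
```

```text
1.2473889803846898 [-1.18507350e-01  3.02743613e-01  1.80217293e+00 -4.44089210e-16
  1.03667611e+00 -1.36589633e+00] [-1.18507350e-01  3.02743613e-01  1.80217293e+00 -4.44089210e-16
  1.03667611e+00  6.34103669e-01] [-1.18507350e-01  3.02743613e-01  1.80217293e+00 -4.44089210e-16
  1.03667611e+00 -2.56850735e+00]
up t0.61 q6 -0.121 [0.137  0.5581 0.3408] F [-0.1 -0.1 -1. ] Tz [ 0.   -0.01  0.02] w0.0853 g0
over t3.00 q6 -1.366 [0.524  0.0083 0.34  ] F [0.3 0.6 1.1] Tz [ 0.04 -0.01  0.04] w0.0854 g0
down t4.76 q6 -1.366 [0.5248 0.0074 0.1079] F [ 0.5 -0.5  0.6] Tz [-0.01 -0.02 -0.01] w0.0500 g0
grip t5.20 q6 -1.366 [0.5243 0.0074 0.1077] F [-0.3 -0.5  5.5] Tz [-0.11  0.22  0.03] w0.0082 g50
```

```bash
python3 - <<'E'
from h import *
x,y=.524,.0075; ph=phi_of(3.324)+np.pi
for a in (.35,.7,1.05,1.4,1.75,2.05):
    move_l([x,y,.107],ori(ph-a),max_speed=.1);s=show(a)
    if np.linalg.norm(s["wrist_force"])>25: print("big");break
p,d=read_camera("top");cv2.imwrite("pics/t2.png",cv2.resize(p[160:270,120:300],None,fx=4,fy=4,interpolation=cv2.INTER_CUBIC))
E
```

```text
0.35 t5.70 q6 -1.016 [0.5242 0.0072 0.1077] F [-2.4 -0.4  5.7] Tz [-0.08  0.16  0.04] w0.0082 g50
0.7 t6.20 q6 -0.666 [0.524  0.007  0.1077] F [-1.3 -1.2  6.1] Tz [-0.22  0.26  0.09] w0.0085 g50
1.05 t6.70 q6 -0.316 [0.5237 0.0069 0.1077] F [-2.8 -2.4  6.5] Tz [-0.26  0.43  0.11] w0.0083 g50
1.4 t7.20 q6 0.034 [0.5235 0.0069 0.1077] F [-2.2 -1.7  6.7] Tz [-0.33  0.42  0.08] w0.0084 g50
1.75 t7.70 q6 0.384 [0.5232 0.007  0.1077] F [-2.5 -1.3  7.7] Tz [-0.31  0.51  0.08] w0.0082 g50
2.05 t8.15 q6 0.684 [0.523  0.0071 0.1077] F [-3.4 -1.6  7.7] Tz [-0.23  0.58  0.12] w0.0080 g50
```

Grip 1 wound as expected (torque about 0.12 N m). Next: release, regrip at the next tooth, and wind on to 8.0.

```bash
python3 - <<'E'
from h import *
x,y=.5237,.0072; ph=phi_of(5.2875)+2*np.pi
print(ph,solve_ik([x,y,.107],ori(ph)))
move_gripper(.05);sleep(.2);show("rel")
move_l([.523,.0075,.2],max_speed=.2)
move_ptp([x,y,.2],ori(ph));show("over")
p,d=read_camera("scene");cv2.imwrite("pics/s2.png",cv2.resize(p[120:270,240:400],None,fx=4,fy=4,interpolation=cv2.INTER_CUBIC))
W=cloud("scene",d).reshape(-1,3);q=W[(W[:,2]>.11)&(W[:,2]<.145)&(np.hypot(W[:,0]-x,W[:,1]-y)<.045)]
s=cv2.fitLine(q[:,:2].astype(np.float32),cv2.DIST_HUBER,0,.01,.01).ravel();print("bow dir",np.arctan2(s[1],s[0]),"expect",YAW-5.2875+2*np.pi-np.pi,len(q))
E
```

```text
2.425481633974483 [-1.19149482e-01  3.02335413e-01  1.80281204e+00 -4.44089210e-16
  1.03644520e+00 -2.54463112e+00]
rel t8.88 q6 0.684 [0.524  0.0075 0.1069] F [-0.4  0.2  0.1] Tz [-0.05 -0.02 -0.  ] w0.0504 g0
over t12.21 q6 -2.544 [0.5237 0.0072 0.1999] F [-0.1  0.1  1.2] Tz [-0.04  0.03 -0.07] w0.0497 g0
bow dir 0.87003404 expect -2.2869073464102065 120
```

View pics/s2.png

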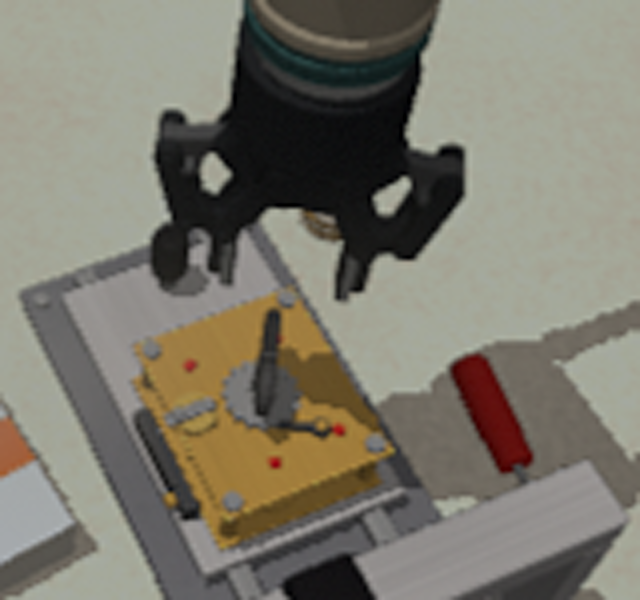

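The bow (267,360) turned and held at its tooth, within 0.015 rad of the prediction, and the gripper is clear above it. Regripping.

```bash
python3 - <<'E'
from h import *
x,y=.5237,.0072; ph=lambda k:phi_of(k)+2*np.pi
move_l([x,y,.107],max_speed=.15,force_limit=10);show("down")
move_gripper(0.0,50);show("grip")
T=[]
def go(k):
    move_l([x,y,.107],ori(ph(k)),max_speed=.1);s=show("%.3f"%k);return s
for k in (5.7,6.1,6.5,6.9,7.3,7.6,7.85,7.95):
    s=go(k)
    if np.linalg.norm(s["wrist_force"])>25 or abs(s["wrist_torque"][2])>.6: print("stop");break
else:
    b=s["wrist_torque"][2]
    for k in np.arange(7.98,8.26,.015):
        s=go(k)
        if s["wrist_torque"][2]-b>.3: print("FIRM");break
E
```

```text
down t13.03 q6 -2.545 [0.5244 0.0071 0.1076] F [-0.1 -0.3 -0.2] Tz [-0.03 -0.02  0.04] w0.0499 g0
grip t13.47 q6 -2.545 [0.5237 0.0074 0.1079] F [-2.5 -0.1  6. ] Tz [ 0.19  0.32 -0.01] w0.0084 g50
5.700 t14.03 q6 -2.132 [0.5237 0.0073 0.1079] F [-2.4  0.5  6.1] Tz [0.07 0.29 0.09] w0.0085 g50
6.100 t14.57 q6 -1.732 [0.5236 0.0073 0.1079] F [-2.   1.2  6.2] Tz [0.06 0.34 0.16] w0.0081 g50
6.500 t15.12 q6 -1.332 [0.5236 0.0072 0.1079] F [-1.   0.6  5.7] Tz [0.14 0.35 0.11] w0.0083 g50
6.900 t15.68 q6 -0.932 [0.5236 0.0072 0.1079] F [-2.7  1.1  5.5] Tz [0.01 0.3  0.16] w0.0083 g50
7.300 t16.23 q6 -0.532 [0.5235 0.0072 0.1079] F [-1.6  0.2  6.3] Tz [0.04 0.45 0.16] w0.0086 g50
7.600 t16.68 q6 -0.232 [0.5235 0.0072 0.1079] F [-2.   0.4  5.6] Tz [0.02 0.43 0.15] w0.0085 g50
7.850 t17.07 q6 0.018 [0.5235 0.0072 0.1079] F [-2.6 -0.1  5.9] Tz [0.06 0.43 0.16] w0.0085 g50
7.950 t17.32 q6 0.118 [0.5234 0.0072 0.1079] F [-1.4  0.1  6.8] Tz [0.11 0.42 0.13] w0.0085 g50
7.980 t17.57 q6 0.148 [0.5235 0.0072 0.1079] F [-2.7  0.6  6.2] Tz [0.06 0.48 0.16] w0.0083 g50
7.995 t17.82 q6 0.162 [0.5234 0.0
[... 807 characters left out ...]
 0.5  0.17] w0.0084 g50
8.130 t20.07 q6 0.297 [0.5234 0.0072 0.1079] F [-2.9 -0.2  6.4] Tz [0.13 0.48 0.14] w0.0086 g50
8.145 t20.32 q6 0.312 [0.5234 0.0072 0.1079] F [-2.9  1.4  6.2] Tz [0.08 0.49 0.16] w0.0084 g50
8.160 t20.57 q6 0.327 [0.5235 0.0072 0.1079] F [-1.4  0.9  7. ] Tz [0.11 0.46 0.17] w0.0083 g50
8.175 t20.82 q6 0.342 [0.5234 0.0072 0.1079] F [-2.9  0.5  7.2] Tz [0.08 0.47 0.17] w0.0087 g50
8.190 t21.07 q6 0.357 [0.5234 0.0072 0.1079] F [-3.2  0.1  6.8] Tz [0.06 0.44 0.22] w0.0081 g50
8.205 t21.32 q6 0.372 [0.5234 0.0072 0.1079] F [-2.5  0.9  7.1] Tz [0.07 0.49 0.16] w0.0084 g50
8.220 t21.57 q6 0.387 [0.5234 0.0072 0.1079] F [-2.4 -0.   6.3] Tz [0.17 0.48 0.47] w0.0087 g50
FIRM
```

Firm came up at 8.22 (torque jumped to 0.47 N m). Release, check, then grip the knob.

```bash
python3 - <<'E'
from h import *
s=state();x,y=s["ee_pos"][:2]
move_gripper(.05);sleep(.2);show("rel")
move_l([x,y,.2],max_speed=.2)
kx,ky=.5075,-.1094
move_ptp([kx,ky,.2],ori(YAW));show("over knob")
for n in("top","scene"):
    p,d=read_camera(n)
    if n=="scene":cv2.imwrite("pics/s3.png",cv2.resize(p[120:270,240:400],None,fx=4,fy=4,interpolation=cv2.INTER_CUBIC))
    W=cloud(n,d).reshape(-1,3);q=W[(W[:,2]>.11)&(W[:,2]<.145)&(np.hypot(W[:,0]-x,W[:,1]-y)<.045)]
    s=cv2.fitLine(q[:,:2].astype(np.float32),cv2.DIST_HUBER,0,.01,.01).ravel();print("bow dir",np.arctan2(s[1],s[0]),"key",(YAW-np.arctan2(s[1],s[0]))%np.pi+2*np.pi,len(q))
move_l([kx,ky,.056],max_speed=.15,force_limit=10);show("down")
move_gripper(0,30);show("grip")
E
```

```text
rel t22.25 q6 0.388 [0.5237 0.0072 0.1069] F [ 0.1  0.4 -0.5] Tz [ 0.05 -0.01 -0.01] w0.0500 g0
over knob t23.49 q6 -0.204 [ 0.5068 -0.1088  0.1986] F [-0.1  0.6  0.1] Tz [-0.04 -0.    0.02] w0.0498 g0
bow dir 1.2376883 key 8.04609 19
bow dir 1.257055 key 8.026723 178
down t24.70 q6 -0.205 [ 0.5082 -0.1095  0.0567] F [ 0.1  0.7 -0.1] Tz [ 0.02 -0.03 -0.07] w0.0501 g0
grip t25.06 q6 -0.205 [ 0.5068 -0.1094  0.057 ] F [-2.7  0.6  5. ] Tz [ 0.01  0.49 -0.01] w0.0232 g29
```

View pics/s3.png

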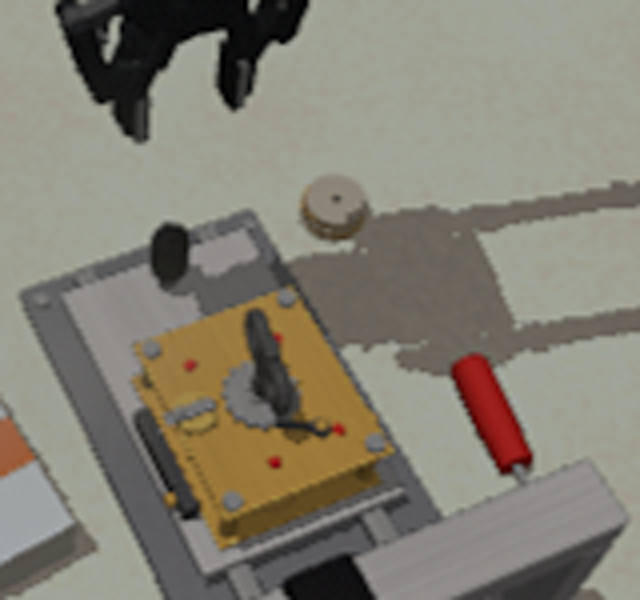

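The key (267,365) rests at about 8.03, so it is fully wound. The knob is gripped at 23 mm. Now slide the carriage home.

```bash
python3 - <<'E'
from h import *
s=state();p0=np.array([.5075,-.1094,.056]);u=np.array([-np.sin(YAW),np.cos(YAW),0])
def to(d,v,f): 
    r=move_l(p0+u*d,max_speed=v,force_limit=f);s=show("%.3f %s"%(d,r));return r
if not to(.07,.06,25) and not to(.143,.06,25):
    for d in np.arange(.147,.165,.003):
        if to(d,.02,12): break
        if state()["wrist_force"]@u<-15: print("stop reached");break
p,d=read_camera("scene");cv2.imwrite("pics/s4.png",cv2.resize(p[120:270,240:400],None,fx=4,fy=4,interpolation=cv2.INTER_CUBIC))
E
```

```text
0.070 False t26.38 q6 -0.070 [ 0.5166 -0.0404  0.057 ] F [-3.1 -1.6  5.6] Tz [-0.13  0.58  0.01] w0.0232 g29
0.143 False t27.74 q6 0.070 [0.527  0.0319 0.0569] F [-2.4 -1.3  6. ] Tz [-0.17  0.51 -0.02] w0.0231 g29
0.147 False t28.09 q6 0.078 [0.5276 0.0358 0.0569] F [-2.5 -1.1  5.8] Tz [-0.2   0.47 -0.01] w0.0229 g29
0.150 False t28.39 q6 0.084 [0.528  0.0387 0.057 ] F [-2.5 -1.9  5.3] Tz [-0.22  0.48  0.02] w0.0232 g29
0.153 False t28.69 q6 0.089 [0.5283 0.0409 0.0569] F [-3.1 -4.3  6. ] Tz [-0.61  0.52 -0.01] w0.0225 g29
0.156 True t28.90 q6 0.095 [0.5282 0.0408 0.057 ] F [-1.2 -1.7  3.7] Tz [-0.09  0.1  -0.08] w0.0230 g29
```

View pics/s4.png

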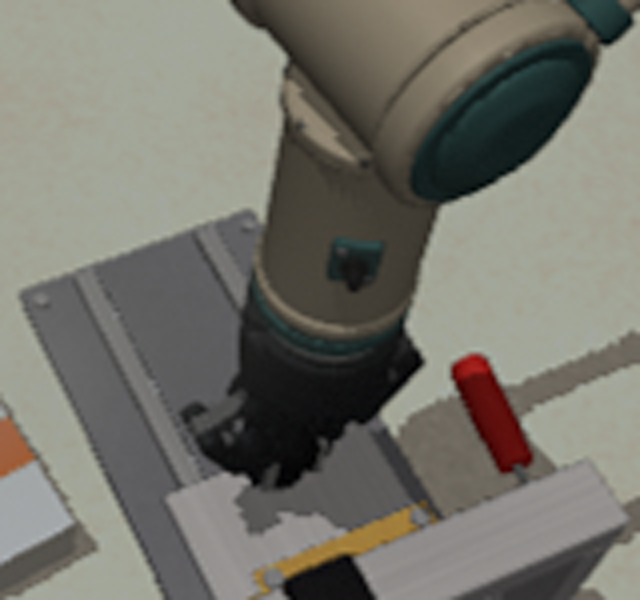

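The carriage stopped against the stop after about 151 mm of travel, with the movement under the beam. Release, lift straight up and verify.

```bash
python3 - <<'E'
from h import *
s=state();x,y=s["ee_pos"][:2]
move_gripper(.05);sleep(.2);show("rel")
move_l([x,y,.25],max_speed=.15)
move_ptp([.42,-.15,.3],ori(YAW));sleep(.3);show("clear")
p,d=read_camera("top");cv2.imwrite("pics/t5.png",cv2.convertScaleAbs(cv2.resize(p[165:265,120:290],None,fx=4.5,fy=4.5,interpolation=cv2.INTER_CUBIC),alpha=1.5))
E
```

```text
rel t29.52 q6 0.094 [0.5271 0.0411 0.0557] F [ 0.1 -0.6  0.4] Tz [0.03 0.   0.  ] w0.0497 g0
clear t32.17 q6 -0.358 [ 0.4204 -0.1492  0.2996] F [-0.4 -0.  -0.2] Tz [ 0.    0.   -0.04] w0.0501 g0
```

View pics/t5.png

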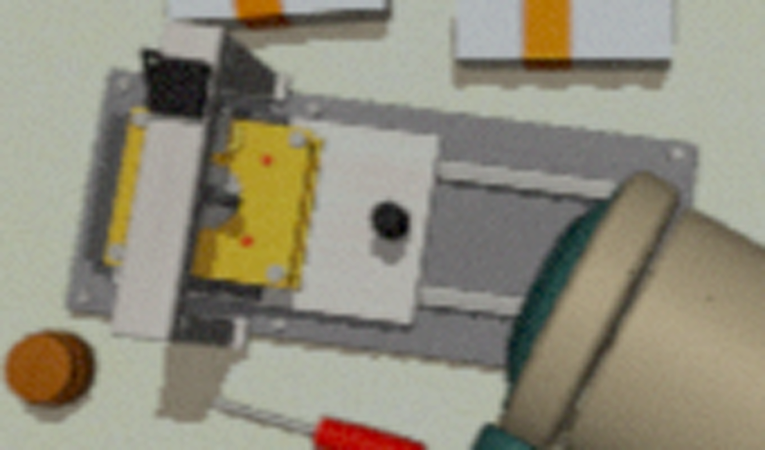

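The movement is now under the beam against the stop. The knob is at (390,219), and nothing else has moved. One numeric check, then I hand in.

```bash
python3 - <<'E'
from h import *
k=ray("top",120+390.5/4.5-.5,165+219.5/4.5-.5,.09);k0=np.array([.50738,-.10969,.09])
d=(k-k0)[:2]@[-np.sin(YAW),np.cos(YAW)];print(k,"moved",d)
if d>.147: print(close_job())
E
```

```text
[0.52831032 0.03823021 0.09      ] moved 0.14939365439820734
the job is handed in; nothing more can be done
None
```

The job is handed in, with no verdict returned. The key was wound to the firm end and rests at about 8.03 rad. The carriage was slid against the stop, about 0.157–0.160 m by my measurements. The arm stands clear, the bridge was never near contact, and in the last view of the tester nothing nearby had moved.

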